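# Load the lens carrier and set its lock screw

## Task

Stand the loose microscope objective and the loose eyepiece upright in the two empty cells of the lens carrier, one in each cell, either way round; set them down rather than dropping them, and leave the lens already in the middle cell and the other things on the desk where they are. Then turn the carrier's winged lock screw clockwise (seen from above) until it seats, back it off a quarter turn, and finish there still gripping its wing: do not let go at the end.

Things in the scene. Friction and masses are not known exactly. Their poses are not given: they have to be found in the camera images.
- carrier: Lens carrier, fixed: grey three-cell tray on a base plate 190 x 56 x 6 mm, long side along its x; origin: centre of the underside, z up. Cells in a row along x, 42 x 42 mm inside, floor 6 mm above the desk. Cross walls 4 mm thick, top 22 mm above the desk; low long walls (y = +-23 mm) to 15 mm. Boss of the lock screw at the +x end (x = +71 mm): 34 mm diameter, 40 mm high.
- cell_a (a point): Centre of the floor of the end cell farthest from the lock screw, empty at the start (carrier x = -65 mm). Axes as the carrier's.
- cell_b (a point): Centre of the floor of the middle cell, which already holds an objective (carrier x = -19 mm). Axes as the carrier's.
- cell_c (a point): Centre of the floor of the end cell next to the lock screw, empty at the start (carrier x = +27 mm). Axes as the carrier's.
- objective: Loose spare objective, white and silver metal, 28 mm diameter, 44 mm tall, standing upright on the blue mouse pad (3.5 mm thick); narrow at foot and top, with a straight barrel of 27 to 28 mm from about 18 to 32 mm above its foot. Origin at the centre of its underside, z up. About 140 g.
- eyepiece: Loose spare eyepiece, black, 46 mm tall, standing on the mouse pad, upright on its narrower tube; head 32 mm in diameter over the upper 18 mm. Origin at the centre of its underside, z up. About 90 g.
- loaded_objective: Objective of the same make already standing loose in the middle cell; it stays there. 28 mm diameter, 44 mm tall, origin at the centre of its underside.
- wing: The steel wing of the lock screw: a flat upright plate 44 mm long (its x), 10 mm thick (its y) and 22 mm tall, standing from 63 to 85 mm above the desk, on a stem 8.4 mm thick, with open space all round it. Origin on the screw's axis, 53 mm above the desk; x along the wing, z up the screw's axis. It does not rise or sink as it turns.
- wing_grip (a point): Centre of the wing, on the screw's axis, 74 mm above the desk; x along the wing's length, y across its thickness (grip the wing across y). Axes turn with the wing.
- lock_screw (a joint): Turn of the lock screw, rad, growing clockwise seen from above (tightening). It seats on a hard stop at 4.0; a quarter turn back from there is 2.43. It starts 1.2 to 2.4 rad short of its seat (1.6 to 2.8). It is stiff (about 0.05 N m) and stays where it is left. At 0 the wing lies along the carrier's x.
- mouse: Computer mouse, black, 116 x 59 x 37 mm, on the desk; a bystander. Origin at the centre of its underside.
- cast_tee: Small bronze-brown T-shaped casting, 32 x 35 x 10 mm, lying on the mouse pad between the lenses; a bystander. Origin at the centre of its underside.
- specimen: Small round mounted specimen, grey, 25 mm diameter, 14 mm tall, on the desk; a bystander. Origin at the centre of its underside.
Things that resemble listed ones, but are neither listed nor needed, are in the scene too. Of the things shaped like the eyepiece, the black one is meant.

How it is judged:
By the outcome, as a careful person would: the job done as asked, in the order asked, and still so for the second after the job is handed in, while the arm keeps its last pose, push and grip.
It also fails if it takes over 72 s, if anything falls off the work surface, if the arm or the gripper's body presses on something with over 40 N, if the wrist force passes 120 N, or if a joint passes its speed limit or range.

## Robot

A 6-joint arm with a two-finger parallel gripper is mounted at the origin on a cart in front of the work surface, level with it; the furniture and walls round the work are solid. World frame = base frame: x ahead of the robot, y to its left, z up, the work surface at z = 0. Lengths are in m, angles in rad, forces in N, time in s.
With the tool pointing down it reaches from about 0.325 to 0.9 m from the base axis. Payload 3.5 kg.
Tool frame: the origin (TCP) lies at the very end of the fingers, on their centre line; the grasp point (between the pads) lies 19 mm behind it (robot.hold_point_z is the distance from the TCP to the grasp point, in m); z points along the fingers, y is the direction in which the jaws open and shut (so a half turn about z gives the same grasp; the last joint's range is limited). The gripper opens to 85 mm and grips with 20 to 120 N. Pads are 22 mm wide; open, the fingers measure 114 mm over their backs; the gripper's body (76 mm by 85 mm) begins 54 mm behind the grasp point. The pads swing forward as they close: fully open they stand 13 mm farther back than shut.
Start: joints at [1.161, 0.276, -0.026, 1.268, 0, 1.467], TCP at [0.189, 0.596, 0.231] pointing down, gripper open.
Joint ranges: [-3.12, 3.12], [-0.85, 1.88], [-1.08, 1.24], [-1.95, 2.15], [-1.57, 1.53], [-3.14, 3.14]. Speed limits (rad/s): [2.57, 2.57, 3.14, 3.14, 3.14, 3.14].

## Interface

Orientations are given as a unit quaternion [w, x, y, z].
In Python, from workcell import robot, cams, nets gives the robot as it stands.
- The arm moves only by the shell command python3 -m crank 'ROWS'. ROWS is JSON, a list of rows, each a list of 7 numbers: the shift along the tool's x, y, z in m, then the turn, a rotation vector about the tool's x, y, z in rad, then the opening, from -1 (shut) to 1 (fully open), so that 0 is half open. A call has 1 to 8 rows; each row is the pose to reach, as a shift and turn from the pose measured when the call began, along the tool's axes at that moment; what a row does not reach only later rows make up. A row lasts 1/8 s, in which the tool goes at most 62.5 mm and 10.7 degrees, less where a joint would pass 70% of its speed; a pose out of reach is approached as far as the arm can. A call with a gripper value outside its range is refused whole. The fingers move at their own pace and stop on an object; the grip force is fixed at half the most. Time passes only in rows, so rows that repeat a pose let the fingers close. It gives the time, the measured TCP pose, the force and the opening at its end, in the units of the state.
- robot.state(): the state, without advancing time (a new reading comes with each control period).
- cams.read_camera(name): name is "side" or "top" or "wrist"; returns (picture, depth): 384x512x3 uint8, red, green, blue; 384x512 float32, m along the optical axis (not along the pixel's ray), 0 where there is no reading.
- cams.calibration(name): a dict with "fx", "fy", "cx", "cy" (pixels), "view" (4x4, takes a point from world to camera coordinates). Camera axes: x right, y down, z forward; pixel columns grow to the right and rows downward; lengths in m; the calibration is good to about 2 mm. A picture is of the moment at which its call begins: read the wrist's pose just before it. calibration takes no time and is no camera call; for the wrist camera it gives the pose at the moment of the call.
- robot.sign_off(): hands the job in, once; it reports no verdict.
Trained networks look in the newest picture that a camera, given by its name, has taken for a name from the list of things; names that differ only in an ending like _2 or _b are one class to them, and where a whole thing is asked for, a point or a joint stands for the part that bears it (a point fixed in the world has none). Each returns a list of dicts, best first, with "p" (0 to 1); they miss things now and then, are a little off and sometimes report something else, mostly with a low value. They report only what shows in the picture. A call takes as long as a camera call. They do not tell look-alikes from the thing itself.
- nets.cut_out(camera, label): "mask" (384x512 bool, what is visible of it) and "extent" ([left, top, right, bottom] in pixels, round what is visible of it).
The state is a dict: "t": time; "joint_pos": joint angles; "joint_vel": joint speeds; "joint_efforts": joint torques, N m; "eef_pos": TCP position; "tool_rot": TCP orientation; "contact_force": force on the tool from outside, world axes, zero at the start; "wrist_torque": the same for the moment, N m; "gripper_width": opening from 0.0 (shut) to 1.0 (fully open).
Only numpy, scipy, OpenCV 4.12 (cv2) and the standard library are available. Lean on these libraries where they do the work, as an engineer would, in place of code of your own. Each camera call takes 0.05 s, during which the arm holds its last target. There are 200 camera calls.

## Working session

There is one attempt and no reset: what is moved stays moved. The work goes in short steps, Python scripts to look and compute and a shell command to move; the robot and the scene stay as the last step left them, time stands still between calls to the robot, and variables do not carry over. Pictures are saved under pics/ and viewed, about 8 in all and at most 12, crops included, and the job is handed in when it is done.

```bash
ls; mkdir -p pics
cat > h.py <<'E'
import numpy as np, cv2
from workcell import robot, cams, nets
from scipy.spatial.transform import Rotation as R
def cloud(name, d):
    c=cams.calibration(name); v,u=np.indices(d.shape)
    P=np.stack([(u-c['cx'])/c['fx']*d,(v-c['cy'])/c['fy']*d,d],-1)
    V=np.array(c['view']); return (P-V[:3,3])@V[:3,:3]
def shot(name,f=None):
    p,d=cams.read_camera(name)
    if f: cv2.imwrite('pics/'+f,p[...,::-1])
    return p,d,cloud(name,d)
def rot(s): q=s['tool_rot']; return R.from_quat([q[1],q[2],q[3],q[0]])
def delta(s,target):
    return rot(s).inv().apply(np.array(target)-s['eef_pos'])
E
python3 - <<'E'
from h import *
print(robot.state())
ims=[]
for n in ['top','side']:
    p,d,C=shot(n,n+'0.png'); ims.append(p)
    np.save(n+'C.npy',C)
    for l in ['carrier','objective','eyepiece','wing','mouse','cast_tee','specimen']:
        for r in nets.cut_out(n,l):
            m=r['mask']&(d>0); Q=C[m]
            print(n,l,round(r['p'],2),r['extent'],np.median(Q,0).round(3),Q[:,2].max().round(3) if len(Q) else 0)
E
```

```text
pics
{'t': 0.0, 'joint_pos': array([ 1.16057557e+00,  2.77176443e-01, -2.78900017e-02,  1.26800640e+00,
        3.28674117e-05,  1.46740917e+00]), 'joint_vel': array([-0.00071255,  0.00132879,  0.00168664,  0.00141046, -0.00061091,
       -0.00032634]), 'joint_efforts': array([ 1.26680025e-03, -4.45509553e+01,  2.95201635e+01,  1.65522331e-02,
        2.00407171e-04,  1.35740976e-05]), 'eef_pos': array([0.1884548 , 0.59508976, 0.23012844]), 'tool_rot': array([-3.05001983e-04,  1.52815605e-01,  9.88254064e-01, -1.09675805e-03]), 'contact_force': array([-0.2779795 , -0.38123606, -0.30972549]), 'wrist_torque': array([0.00562337, 0.04295654, 0.01535239]), 'gripper_width': 0.9972250461120473}
top carrier 0.96 [135.1, 154.9, 192.2, 251.8] [0.526 0.332 0.007] 0.088
top objective 0.52 [231.8, 215.4, 239.9, 229.6] [0.486 0.176 0.045] 0.05
top eyepiece 0.78 [180.7, 129.7, 199.4, 145.9] [0.666 0.286 0.045] 0.051
top eyepiece 0.7 [286.1, 205.6, 298.8, 223.8] [0.52  0.054 0.049] 0.053
top mouse 0.97 [332.5, 214.3, 372.5, 268.6] [ 0.472 -0.079  0.029] 0.041
top mouse 0.25 [133.9, 154.7, 191.1, 248.2] [0.525 0.333 0.007] 0.088
top cast_tee 0.46 [253.8, 240.9, 276.5, 260.8] [0.438 0.102 0.014] 0.017
side carrier 0.8 [217.2, 227.6, 317.4, 297.4] [0.542 0.336 0.009] 0.087
side objective 0.77 [277.3, 207.9, 295.2, 226.7] [0.491 0.187 0.03 ] 0.048
side objective 0.32 [301.2, 198.9, 314.4, 213.8] [0.44  0.104 0.013] 0.015
side eyepiece 0.76 [191.6, 235.0, 205.2, 255.3] [0.668 0.297 0.036] 0.048
side eyepiece 0.61 [269.9, 177.5, 280.7, 197.2] [0.522 0.063 0.039] 0.051
side wing 0.61 [223.1, 227.7, 246.6, 249.1] [0.591 0.319 0.074] 0.087
side mouse 0.68 [273.1, 163.3, 309.7, 180.4] [ 0.479 -0.061  0.023] 0.05
```

View pics/top0.png

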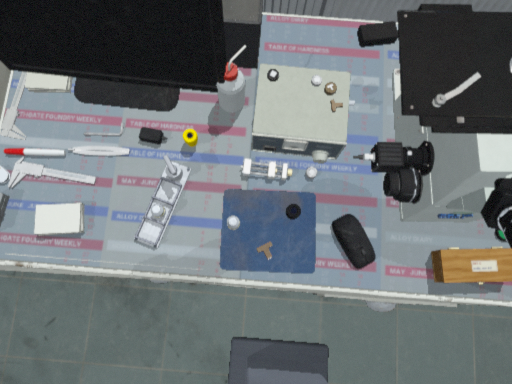

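Top view: the black eyepiece-shaped thing stands on the blue pad at (292,211), and a yellow one stands on the desk at (190,136). There are white or silver objective-like things on the pad at (233,222), off the pad at (311,172), on the box at (316,80), and in the carrier. The carrier runs from (148,240) to (176,165), with the screw at the upper end. The black eyepiece and the white objective, both on the pad, fit the description. I'll confirm with one enlarged crop.

Run:
```python
from h import *
a=cv2.imread('pics/top0.png');b=cv2.imread('pics/side0.png')
c1=cv2.resize(a[120:270,130:330],(800,600))[:, :]
x=cv2.resize(a[120:275,130:330],(516,400)); y=cv2.resize(b[160:300,185:325],(280,280))
y=np.vstack([y,np.zeros((120,280,3),np.uint8)])
cv2.imwrite('pics/crop1.png',np.hstack([x,y]))
p,d,C=shot('top')
m=[r for r in nets.cut_out('top','carrier')][0]['mask']&(d>0)
Q=C[m]; Q=Q[(Q[:,2]>.003)&(Q[:,2]<.026)]
r=cv2.minAreaRect((Q[:,:2]*1000).astype(np.float32)); print(r, cv2.boxPoints(r))
H=C[m]; W=H[H[:,2]>.06]; print('wing',W.mean(0), cv2.minAreaRect((W[:,:2]*1000).astype(np.float32)),len(W))
for l in ['objective','eyepiece']:
  for r in nets.cut_out('top',l):
    Q=C[r['mask']&(d>0)];Q=Q[Q[:,2]>.03]; print(l,r['extent'],cv2.minEnclosingCircle((Q[:,:2]*1000).astype(np.float32)),Q.mean(0))
```

```text
((522.3104248046875, 335.2945251464844), (56.88455581665039, 190.09371948242188), 73.69723510742188) [[423.1011  334.67673]
 [605.5515  281.31497]
 [621.5198  335.91232]
 [439.06934 389.27408]]
wing [0.58714201 0.31281378 0.08337049] ((588.9193725585938, 313.928466796875), (39.70561218261719, 9.76803970336914), 32.0036506652832) 100
objective [229.7, 214.3, 239.4, 227.3] ((489.1203918457031, 177.575439453125), 12.973794937133789) [0.48775732 0.17727139 0.04407846]
objective [132.9, 156.3, 189.2, 248.0] ((589.0603637695312, 314.7638854980469), 20.46357536315918) [0.58722388 0.31282023 0.05795929]
eyepiece [182.6, 129.7, 198.7, 148.1] ((668.8414916992188, 286.5567626953125), 16.496341705322266) [0.66714857 0.28638587 0.04405621]
eyepiece [288.4, 204.9, 298.9, 220.3] ((519.74072265625, 53.327964782714844), 15.16252613067627) [0.51963235 0.05397927 0.04867446]
```

View pics/crop1.png

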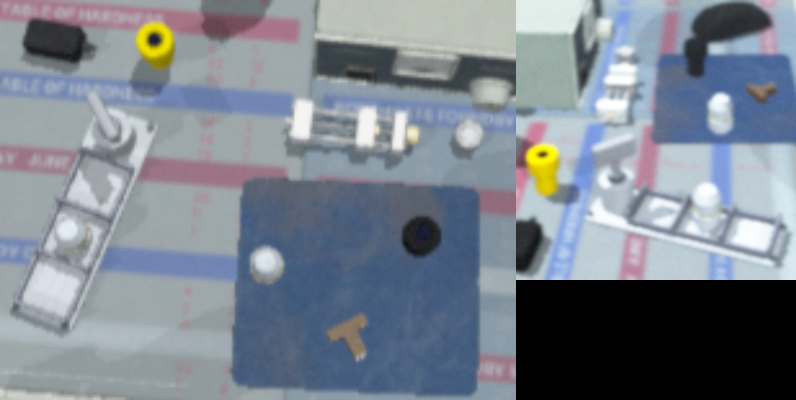

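The crop shows the black eyepiece at (421,236) and the white objective at (267,264), both on the blue pad. They are the ones meant; the yellow eyepiece at (155,42) and the silver knob at (468,135) are off the pad. The carrier's end cells are empty and the middle one is loaded. I get carrier yaw ≈ -16.3° and wing ≈ +32° world, so the screw is at ≈ 2.30. Plan: objective → cell_a, eyepiece → cell_c (its high grip keeps the gripper body clear of the wing).

```bash
python3 -m crank '[[-0.413,-0.307,0.06,0,0,0,1],[-0.413,-0.307,0.06,0,0,0,1],[-0.413,-0.307,0.06,0,0,0,1],[-0.413,-0.307,0.06,0,0,0,1],[-0.413,-0.307,0.06,0,0,0,1],[-0.413,-0.307,0.06,0,0,0,1],[-0.413,-0.307,0.06,0,0,0,1],[-0.413,-0.307,0.06,0,0,0,1]]'
cat >> h.py <<'E'
def circ(Q): return np.array(cv2.minEnclosingCircle((Q[:,:2]*1000).astype(np.float32))[0])/1000, cv2.minEnclosingCircle((Q[:,:2]*1000).astype(np.float32))[1]
def look(label,zlo,f=None):
    s=robot.state(); p,d,C=shot('wrist',f); print('tcp',s['eef_pos'].round(4),'F',s['contact_force'].round(1),'w',round(s['gripper_width'],3),'t',s['t'])
    for r in nets.cut_out('wrist',label):
        Q=C[r['mask']&(d>0)]; z=Q[:,2].max(); Q=Q[Q[:,2]>zlo]
        if len(Q)>5: print(label,round(r['p'],2),r['extent'],*circ(Q),'zmax',z.round(4),len(Q))
    return s,p,d,C
def ax(s,x,y,z): print('tool shift to',(x,y,z),delta(s,[x,y,z]).round(4), 'tool z',rot(s).apply([0,0,1]).round(3),'tool y',rot(s).apply([0,1,0]).round(3))
E
python3 - <<'E'
from h import *
s,p,d,C=look('objective',.025,'w1.png'); ax(s,.489,.1776,.0135)
E
```

```text
t: 2.0
eef_pos: [0.4805, 0.1913, 0.1736]
tool_rot: [0.001, 0.153, 0.988, 0.0]
contact_force: [0.6, -0.0, -0.2]
gripper_width: 1.0
tcp [0.4805 0.1913 0.1736] F [ 0.6 -0.  -0.2] w 1.0 t 2.0
objective 0.77 [227.6, 181.0, 251.7, 209.6] [0.4936601  0.17114598] 13.211739540100098 zmax 0.0476 526
tool shift to (0.489, 0.1776, 0.0135) [-0.0121 -0.0106  0.1601] tool z [ 0.001  0.001 -1.   ] tool y [0.302 0.953 0.001]
```

View pics/w1.png

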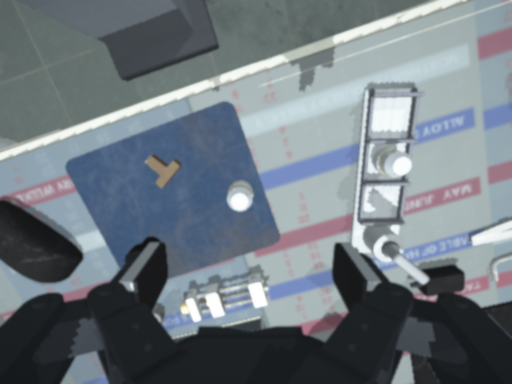

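The wrist view shows the white objective at (239,195), the carrier on the right with both end cells free at (390,115) and (381,200), and the wing at (405,262). The arm was still settling, so I'll measure again at rest, carrier included.

Run:
```python
from h import *
s,p,d,C=look('objective',.025); print('v',np.abs(s['joint_vel']).max())
s,p,d,C=look('objective',.025); ax(s,.489,.1776,.0135)
m=nets.cut_out('wrist','carrier')[0]['mask']&(d>0)
Q=C[m]; Q=Q[(Q[:,2]>.003)&(Q[:,2]<.026)]
r=cv2.minAreaRect((Q[:,:2]*1000).astype(np.float32)); print(r, cv2.boxPoints(r))
W=C[m]; W=W[W[:,2]>.06]; print('wing',cv2.minAreaRect((W[:,:2]*1000).astype(np.float32)),len(W))
```

```text
tcp [0.4824 0.1886 0.1731] F [-0.1  0.4 -0.4] w 0.996 t 2.1
objective 0.58 [228.3, 179.1, 255.3, 206.2] [0.48693927 0.18003699] 13.277266502380371 zmax 0.0485 522
v 0.08116102880566602
tcp [0.4796 0.192  0.1733] F [-0.2  0.1 -0.4] w 0.997 t 2.2
objective 0.8 [229.7, 181.1, 251.7, 209.2] [0.48837781 0.17867351] 13.276606559753418 zmax 0.0483 528
objective 0.37 [352.3, 90.4, 427.4, 283.6] [0.54479883 0.28612921] 75.18827819824219 zmax 0.1961 1274
tool shift to (0.489, 0.1776, 0.0135) [-0.0135 -0.0109  0.1598] tool z [-0.001  0.    -1.   ] tool y [0.305 0.952 0.   ]
((543.09619140625, 334.4316101074219), (76.43952941894531, 237.4805908203125), 81.27790832519531) [[419.93335 314.65985]
 [654.6676  278.64783]
 [666.25903 354.20337]
 [431.52478 390.2154 ]]
wing ((588.9815673828125, 316.35357666015625), (43.31050491333008, 9.971566200256348), 33.618553161621094) 556
```

```bash
python3 -m crank '[[-0.013,-0.0105,0.05,0,0,0,1],[-0.013,-0.0105,0.1,0,0,0,1],[-0.013,-0.0105,0.14,0,0,0,1],[-0.013,-0.0105,0.16,0,0,0,1],[-0.013,-0.0105,0.16,0,0,0,1],[-0.013,-0.0105,0.16,0,0,0,1]]'
python3 -c "
from h import *
s=robot.state(); ax(s,.4884,.178,.0135); print(s['eef_pos'])"
```

```text
t: 3.1
eef_pos: [0.4883, 0.1813, 0.0146]
tool_rot: [0.001, 0.151, 0.989, 0.0]
contact_force: [0.6, -0.4, 0.4]
gripper_width: 1.005
tool shift to (0.4884, 0.178, 0.0135) [-0.0011 -0.0031  0.0011] tool z [ 0.001  0.001 -1.   ] tool y [0.299 0.954 0.001]
[0.4882927  0.18127252 0.01462403]
```

```bash
python3 -m crank '[[-0.001,-0.003,0.001,0,0,0,0.2],[-0.001,-0.003,0.001,0,0,0,-1],[-0.001,-0.003,0.001,0,0,0,-1],[-0.001,-0.003,0.001,0,0,0,-1],[-0.001,-0.003,0.001,0,0,0,-1],[-0.001,-0.003,0.001,0,0,0,-1],[-0.001,-0.003,0.001,0,0,0,-1],[-0.001,-0.003,0.001,0,0,0,-1]]'
```

```text
t: 4.1
eef_pos: [0.489, 0.1781, 0.0144]
tool_rot: [0.001, 0.151, 0.989, 0.001]
contact_force: [-0.9, -0.7, 5.7]
gripper_width: 0.293
```

```bash
python3 -m crank '[[0,0,0,0,0,0,-1],[0,0,-0.02,0,0,0,-1],[0,0,-0.05,0,0,0,-1],[0,0,-0.05,0,0,0,-1],[0,0,-0.05,0,0,0,-1]]'
python3 - <<'E'
from h import *
s=robot.state();print(s['contact_force'],s['wrist_torque'])
p,d,C=shot('wrist'); q,e,D=shot('side')
c=cams.calibration('side');V=np.array(c['view']); P=V[:3,:3]@s['eef_pos']+V[:3,3]; u=int(c['fx']*P[0]/P[2]+c['cx']);v=int(c['fy']*P[1]/P[2]+c['cy'])
a=cv2.resize(p[240:384,150:342],(400,300)); b=cv2.resize(q[v-40:v+35,u-50:u+50],(400,300),interpolation=cv2.INTER_CUBIC)
cv2.imwrite('pics/g1.png',np.hstack([a,b])[...,::-1])
E
```

```text
t: 4.72
eef_pos: [0.488, 0.1779, 0.0633]
tool_rot: [0.0, 0.151, 0.989, 0.0]
contact_force: [-0.0, -0.1, -1.7]
gripper_width: 0.292
[-0.04923942 -0.08792674 -1.67907436] [-0.00975062  0.055632   -0.02294973]
```

View pics/g1.png

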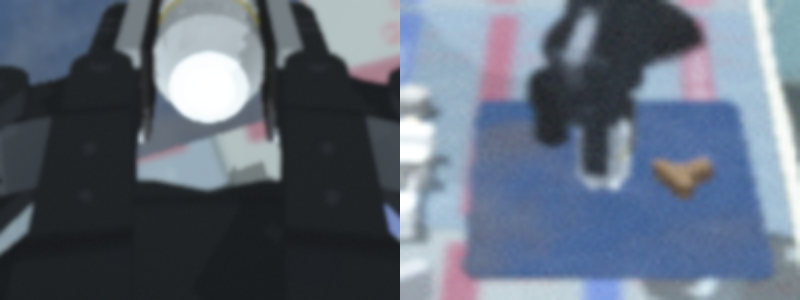

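The objective is held (1.7 N lifted; width 0.29; it stands straight between the pads). Next is the carry to above cell_a.

```bash
python3 -m crank '[[0.01,0.02,-0.03,0,0,0,-1],[0.04,0.08,-0.035,0,0,0,-1],[0.07,0.13,-0.035,0,0,0,-1],[0.079,0.159,-0.035,0,0,0,-1],[0.079,0.159,-0.02,0,0,0,-1],[0.079,0.159,0,0,0,0,-1],[0.079,0.159,0,0,0,0,-1],[0.079,0.159,0,0,0,0,-1]]'
python3 - <<'E'
from h import *
s=robot.state(); ax(s,.4599,.3535,.030)
p,d,C=shot('wrist','c1.png')
c=cams.calibration('wrist');V=np.array(c['view'])
A=np.array([.5223,.3353]);t=np.radians(-16.3);ex=np.array([np.cos(t),np.sin(t)]);ey=np.array([-ex[1],ex[0]])
im=p[...,::-1].copy()
def dr(x,y,z,col):
    P=V[:3,:3]@np.r_[A+ex*x+ey*y,z]+V[:3,3]; 
    if P[2]>0.01:cv2.circle(im,(int(c['fx']*P[0]/P[2]+c['cx']),int(c['fy']*P[1]/P[2]+c['cy'])),2,col,-1)
for X in(-.095,.095):
  for Y in(-.028,.028): dr(X,Y,.006,(0,0,255))
for X in (-.086,-.044,-.04,.002,.006,.048):
  for Y in(-.021,.021): dr(X,Y,.022 ,(0,255,0))
dr(-.065,0,.006,(255,0,0));dr(.071,0,.04,(255,0,255))
cv2.imwrite('pics/c1.png',im)
E
```

```text
t: 5.82
eef_pos: [0.4593, 0.3521, 0.0623]
tool_rot: [-0.001, 0.152, 0.988, -0.0]
contact_force: [-0.7, -0.6, -1.0]
gripper_width: 0.289
tool shift to (0.4599, 0.3535, 0.03) [-0.0002  0.0016  0.0323] tool z [-0.002 -0.001 -1.   ] tool y [ 0.3    0.954 -0.001]
```

View pics/c1.png

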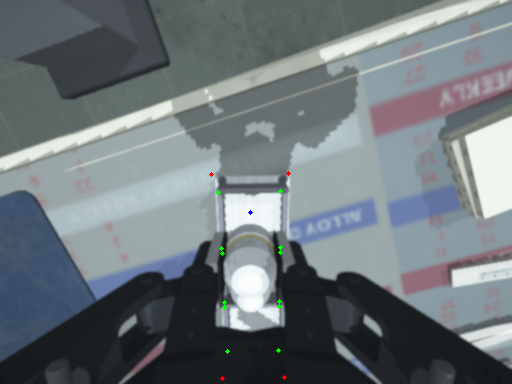

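The overlay matches the carrier: plate corners at (212,174) and (289,173), inner wall edge at row 191, cell_a floor centre at (250,212). The held objective is in line with the cell. Lowering now.

```bash
python3 -m crank '[[0,0.0015,0.012,0,0,0,-1],[0,0.0015,0.024,0,0,0,-1],[0,0.0015,0.034,0,0,0,-1],[0,0.0015,0.041,0,0,0,-1],[0,0.0015,0.0425,0,0,0,-1],[0,0.0015,0.0425,0,0,0,-1]]'
```

```text
t: 6.62
eef_pos: [0.4604, 0.354, 0.0204]
tool_rot: [-0.0, 0.152, 0.988, 0.0]
contact_force: [-0.0, 0.2, -2.0]
gripper_width: 0.289
```

```bash
python3 -m crank '[[0,0,0.0015,0,0,0,-1],[0,0,0.0025,0,0,0,-1],[0,0,0.003,0,0,0,-1],[0,0,0.0035,0,0,0,-1]]'
```

```text
t: 7.12
eef_pos: [0.4604, 0.3541, 0.017]
tool_rot: [-0.0, 0.152, 0.988, 0.0]
contact_force: [-0.4, 0.3, -0.1]
gripper_width: 0.289
```

```bash
python3 -m crank '[[0,0,0.0007,0,0,0,-1],[0,0,0.001,0,0,0,-1]]'
```

```text
t: 7.38
eef_pos: [0.4605, 0.3541, 0.0169]
tool_rot: [-0.0, 0.152, 0.988, 0.0]
contact_force: [-2.8, -1.7, 6.3]
gripper_width: 0.291
```

Touchdown (6 N). Next I release, lift straight up and check.

```bash
python3 -m crank '[[0,0,0,0,0,0,0],[0,0,0,0,0,0,0.2],[0,0,0,0,0,0,0.4],[0,0,-0.01,0,0,0,0.6],[0,0,-0.05,0,0,0,1],[0,0,-0.1,0,0,0,1],[0,0,-0.14,0,0,0,1],[0,0,-0.14,0,0,0,1]]'
python3 - <<'E'
from h import *
s=robot.state()
p,d,C=shot('wrist'); s,p,d,C=look('objective',.035); ax(s,.5197,.0535,.14)
E
```

```text
t: 8.38
eef_pos: [0.4635, 0.3559, 0.162]
tool_rot: [0.004, 0.152, 0.988, 0.003]
contact_force: [0.8, -0.5, 1.2]
gripper_width: 1.003
tcp [0.4619 0.355  0.1594] F [-0.2  0.  -0.6] w 0.996 t 8.425
objective 0.55 [237.1, 172.5, 263.3, 201.4] [0.45930096 0.35333701] 13.156899452209473 zmax 0.0494 567
tool shift to (0.5197, 0.0535, 0.14) [-0.1454 -0.2704  0.0189] tool z [ 0.004  0.003 -1.   ] tool y [0.3   0.954 0.004]
```

The objective stands at (0.459, 0.353), top at 49 mm, on target. On to the eyepiece.

```bash
python3 -m crank '[[-0.145,-0.27,0.02,0,0,0,1],[-0.145,-0.27,0.02,0,0,0,1],[-0.145,-0.27,0.02,0,0,0,1],[-0.145,-0.27,0.02,0,0,0,1],[-0.145,-0.27,0.02,0,0,0,1],[-0.145,-0.27,0.02,0,0,0,1],[-0.145,-0.27,0.02,0,0,0,1],[-0.145,-0.27,0.02,0,0,0,1]]'
python3 - <<'E'
from h import *
shot('wrist');shot('wrist')
s,p,d,C=look('eyepiece',.03); print(abs(s['joint_vel']).max()); ax(s,.5197,.0535,.0215)
E
```

```text
t: 9.52
eef_pos: [0.5164, 0.0538, 0.1357]
tool_rot: [-0.001, 0.151, 0.989, -0.0]
contact_force: [-0.2, -0.1, -0.4]
gripper_width: 1.0
tcp [0.5168 0.0539 0.1361] F [-0.7 -0.5  0.2] w 0.995 t 9.625
eyepiece 0.66 [482.1, 244.5, 512.0, 283.0] [0.66656305 0.2769697 ] 11.96746826171875 zmax 0.0413 182
0.004644113193697535
tool shift to (0.5197, 0.0535, 0.0215) [-0.0031  0.0006  0.1146] tool z [-0.002 -0.    -1.   ] tool y [ 0.298  0.955 -0.001]
```

The network reported only the yellow one here (at the right edge), so I'll measure the black one from the depth near its known place.

Run:
```python
from h import *
s=robot.state();p,d,C=shot('wrist')
m=(d>0)&(C[...,2]>.034)&(C[...,2]<.056)&(np.hypot(C[...,0]-.52,C[...,1]-.0535)<.03)
Q=C[m];print(len(Q),circ(Q),Q.mean(0),Q[:,2].max(), p[m].mean(0))
T=Q[Q[:,2]>.046];print('top',len(T),circ(T))
```

```text
1097 (array([0.52157361, 0.05288405]), 16.22906494140625) [0.51958647 0.05357071 0.04746239] 0.050758875165407606 [41.67730173 44.74931632 50.87329079]
top 971 (array([0.5214201, 0.052999 ]), 16.037906646728516)
```

```bash
python3 -m crank '[[-0.0043,0,0.04,0,0,0,1],[-0.0043,0,0.08,0,0,0,1],[-0.0043,0,0.1155,0,0,0,1],[-0.0043,0,0.1155,0,0,0,1],[-0.0043,0,0.1155,0,0,0,1],[-0.0043,0,0.1155,0,0,0,1]]'
python3 -c "
from h import *
s=robot.state(); ax(s,.5212,.053,.0205)"
```

```text
t: 10.52
eef_pos: [0.523, 0.0523, 0.0228]
tool_rot: [0.001, 0.151, 0.989, -0.0]
contact_force: [-0.8, -0.1, 0.8]
gripper_width: 1.003
tool shift to (0.5212, 0.053, 0.0205) [0.002  0.0002 0.0023] tool z [ 0.003 -0.001 -1.   ] tool y [0.298 0.955 0.   ]
```

```bash
python3 -m crank '[[0.0015,0,0.0023,0,0,0,0.2],[0.0015,0,0.0023,0,0,0,-1],[0.0015,0,0.0023,0,0,0,-1],[0.0015,0,0.0023,0,0,0,-1],[0.0015,0,0.0023,0,0,0,-1],[0.0015,0,0.0023,0,0,0,-1],[0.0015,0,0.0023,0,0,0,-1]]'
python3 -m crank '[[0,0,0,0,0,0,-1],[0,0,-0.03,0,0,0,-1],[0,0,-0.07,0,0,0,-1],[0,0,-0.1,0,0,0,-1],[0,0,-0.1,0,0,0,-1],[0,0,-0.1,0,0,0,-1]]'
python3 -c "
from h import *
s=robot.state(); ax(s,.5482,.3277,.12)"
```

```text
t: 11.4
eef_pos: [0.5219, 0.0527, 0.0211]
tool_rot: [0.002, 0.151, 0.989, 0.0]
contact_force: [-1.4, -0.0, 4.5]
gripper_width: 0.34
t: 12.15
eef_pos: [0.5206, 0.0528, 0.1198]
tool_rot: [0.001, 0.151, 0.989, -0.0]
contact_force: [-0.1, 0.1, -1.5]
gripper_width: 0.339
tool shift to (0.5482, 0.3277, 0.12) [ 0.0556  0.2707 -0.0003] tool z [ 0.001 -0.001 -1.   ] tool y [ 0.298  0.955 -0.   ]
```

```bash
python3 -m crank '[[0.012,0.06,0,0,0,0,-1],[0.025,0.12,0,0,0,0,-1],[0.037,0.18,0,0,0,0,-1],[0.05,0.24,0,0,0,0,-1],[0.0556,0.2707,0,0,0,0,-1],[0.0556,0.2707,0,0,0,0,-1],[0.0556,0.2707,0,0,0,0,-1],[0.0556,0.2707,0,0,0,0,-1]]'
python3 - <<'E'
from h import *
s=robot.state(); ax(s,.5482,.3277,.0265)
p,d,C=shot('wrist')
c=cams.calibration('wrist');V=np.array(c['view'])
A=np.array([.5223,.3353]);t=np.radians(-16.3);ex=np.array([np.cos(t),np.sin(t)]);ey=np.array([-ex[1],ex[0]])
im=p[...,::-1].copy()
def dr(x,y,z,col):
    P=V[:3,:3]@np.r_[A+ex*x+ey*y,z]+V[:3,3]; 
    if P[2]>0.01:cv2.circle(im,(int(c['fx']*P[0]/P[2]+c['cx']),int(c['fy']*P[1]/P[2]+c['cy'])),2,col,-1)
for X in(-.095,.095):
  for Y in(-.028,.028): dr(X,Y,.006,(0,0,255))
for X in (-.086,-.044,-.04,.002,.006,.048):
  for Y in(-.021,.021): dr(X,Y,.022 ,(0,255,0))
dr(.027,0,.006,(255,0,0))
cv2.imwrite('pics/c2.png',im)
E
```

```text
t: 13.15
eef_pos: [0.5475, 0.3263, 0.1187]
tool_rot: [-0.0, 0.151, 0.988, -0.001]
contact_force: [0.3, 0.2, -0.4]
gripper_width: 0.337
tool shift to (0.5482, 0.3277, 0.0265) [-0.0002  0.0017  0.0922] tool z [-0.001 -0.002 -1.   ] tool y [ 0.299  0.954 -0.002]
```

View pics/c2.png

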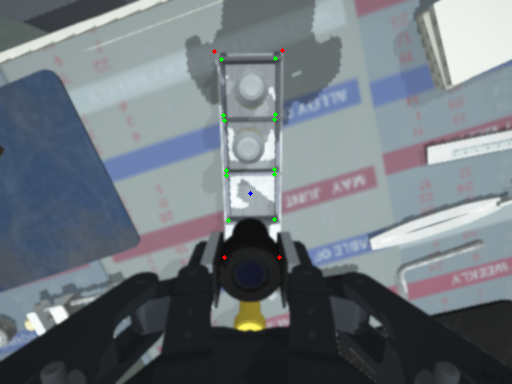

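The overlay sits on the cell walls: cell_c floor centre at (250,193), the objective in cell_a at (250,87), the loaded one at (249,145), and the eyepiece is held straight at (250,270). Lowering.

```bash
python3 -m crank '[[0,0.0015,0.025,0,0,0,-1],[0,0.0015,0.05,0,0,0,-1],[0,0.0015,0.07,0,0,0,-1],[0,0.0015,0.085,0,0,0,-1],[0,0.0015,0.091,0,0,0,-1],[0,0.0015,0.0915,0,0,0,-1],[0,0.0015,0.0915,0,0,0,-1]]'
```

```text
t: 14.08
eef_pos: [0.549, 0.3279, 0.0285]
tool_rot: [0.001, 0.151, 0.988, -0.0]
contact_force: [0.1, -0.4, -0.5]
gripper_width: 0.341
```

```bash
python3 -m crank '[[0.0005,0,0.001,0,0,0,-1],[0.0005,0,0.002,0,0,0,-1],[0.0005,0,0.003,0,0,0,-1],[0.0005,0,0.004,0,0,0,-1],[0.0005,0,0.0045,0,0,0,-1]]'
```

```text
t: 14.7
eef_pos: [0.5484, 0.3281, 0.0238]
tool_rot: [0.001, 0.151, 0.988, -0.0]
contact_force: [0.6, -0.1, -0.6]
gripper_width: 0.338
```

```bash
python3 -m crank '[[0,0,0.0006,0,0,0,-1],[0,0,0.0012,0,0,0,-1],[0,0,0.0012,0,0,0,-1]]'
```

```text
t: 15.08
eef_pos: [0.5486, 0.3281, 0.0236]
tool_rot: [0.001, 0.152, 0.988, -0.0]
contact_force: [-1.4, -0.6, 5.0]
gripper_width: 0.338
```

Touchdown (5 N). Release, lift, and look at the lenses and the wing.

```bash
python3 -m crank '[[0,0,0,0,0,0,0],[0,0,0,0,0,0,0.2],[0,0,0,0,0,0,0.4],[0,0,-0.01,0,0,0,0.6],[0,0,-0.05,0,0,0,1],[0,0,-0.1,0,0,0,1],[0.06,0,-0.15,0,0,0,1],[0.06,0,-0.15,0,0,0,1]]'
python3 - <<'E'
from h import *
shot('wrist');shot('wrist')
s,p,d,C=look('objective',.035,'w3.png')
c0=np.array([.5482,.3277])
m=(d>0)&(C[...,2]>.03)&(np.hypot(C[...,0]-c0[0],C[...,1]-c0[1])<.024); Q=C[m]; print('eyep',circ(Q),Q[:,2].max(),len(Q))
m=(d>0)&(C[...,2]>.075)&(C[...,2]<.1)&(np.hypot(C[...,0]-.59,C[...,1]-.3154)<.035); W=C[m]; print('wing',cv2.minAreaRect((W[:,:2]*1000).astype(np.float32)),len(W))
p,d,C=shot('top')
m=(d>0)&(C[...,2]>.075)&(C[...,2]<.1)&(np.hypot(C[...,0]-.59,C[...,1]-.3154)<.035); W=C[m]; print('wing top',cv2.minAreaRect((W[:,:2]*1000).astype(np.float32)),len(W))
ax(s,.5898,.3155,.11)
E
```

```text
t: 16.08
eef_pos: [0.4911, 0.3476, 0.1777]
tool_rot: [0.003, 0.151, 0.989, 0.002]
contact_force: [-0.3, 0.6, -0.8]
gripper_width: 1.001
tcp [0.491  0.347  0.1754] F [ 1.  -0.9 -0.1] w 1.001 t 16.175
objective 0.82 [235.7, 141.8, 260.0, 168.9] [0.46112711 0.35341083] 13.235107421875 zmax 0.0495 557
eyep (array([0.54774835, 0.32768192]), 16.076705932617188) 0.05119550027456009 808
wing ((589.9922485351562, 315.1771240234375), (42.61680221557617, 10.192291259765625), 32.9075927734375) 494
wing top ((590.6114501953125, 315.4311828613281), (43.272884368896484, 9.997289657592773), 33.66081237792969) 104
tool shift to (0.5898, 0.3155, 0.11) [-0.1034 -0.0008  0.0659] tool z [ 0.005  0.001 -1.   ] tool y [0.298 0.955 0.002]
```

View pics/w3.png

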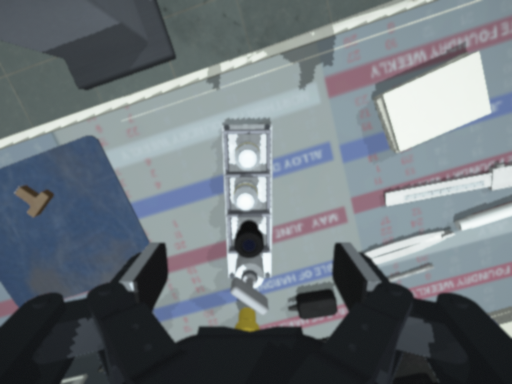

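Both lenses are seated: eyepiece at (0.548, 0.328), top 51 mm; objective at (0.461, 0.353); loaded lens untouched at (246,195). The wing is at (0.590, 0.315), angle ≈ 33°, so the screw is at ≈ 2.28. Next I go above the wing and turn the tool -0.885 rad about z.

```bash
python3 -m crank '[[-0.05,-0.001,0,0,0,-0.18,1],[-0.104,-0.001,0.03,0,0,-0.36,1],[-0.104,-0.001,0.055,0,0,-0.54,1],[-0.104,-0.001,0.06,0,0,-0.72,1],[-0.104,-0.001,0.06,0,0,-0.885,1],[-0.104,-0.001,0.06,0,0,-0.885,1],[-0.104,-0.001,0.06,0,0,-0.885,1],[-0.104,-0.001,0.06,0,0,-0.885,1]]'
python3 - <<'E'
from h import *
shot('wrist');s=robot.state(); p,d,C=shot('wrist')
m=(d>0)&(C[...,2]>.075)&(C[...,2]<.1)&(np.hypot(C[...,0]-.59,C[...,1]-.3154)<.035); W=C[m]; print('wing',cv2.minAreaRect((W[:,:2]*1000).astype(np.float32)),len(W))
ax(s,.5902,.3153,.057); y=rot(s).apply([0,1,0]); print('y ang',np.degrees(np.arctan2(y[1],y[0])),s['joint_pos'].round(3))
E
```

```text
t: 17.32
eef_pos: [0.5901, 0.3131, 0.1119]
tool_rot: [-0.0, -0.285, 0.958, -0.001]
contact_force: [-0.0, 0.1, 0.3]
gripper_width: 1.004
wing ((590.6084594726562, 315.11566162109375), (43.259517669677734, 9.934733390808105), 33.644981384277344) 945
tool shift to (0.5902, 0.3153, 0.057) [-0.0013  0.0018  0.0551] tool z [ 0.    -0.002 -1.   ] tool y [-0.547  0.837 -0.002]
y ang 123.195404784342 [ 0.392  0.429 -0.071  1.07  -0.002 -0.187]
```

```bash
python3 -m crank '[[-0.0015,0.0015,0.02,0,0,-0.007,1],[-0.0015,0.0015,0.04,0,0,-0.007,1],[-0.0015,0.0015,0.055,0,0,-0.007,1],[-0.0015,0.0015,0.055,0,0,-0.007,1],[-0.0015,0.0015,0.055,0,0,-0.007,1]]'
python3 -c "
from h import *
s=robot.state(); ax(s,.5904,.3152,.057);y=rot(s).apply([0,1,0]); print('y ang',np.degrees(np.arctan2(y[1],y[0])))"
```

```text
t: 18.05
eef_pos: [0.5907, 0.3153, 0.0572]
tool_rot: [0.0, -0.289, 0.957, -0.001]
contact_force: [-0.5, 0.3, 0.8]
gripper_width: 0.999
tool shift to (0.5904, 0.3152, 0.057) [0.0003 0.0001 0.0002] tool z [ 0.001 -0.002 -1.   ] tool y [-0.554  0.833 -0.002]
y ang 123.61435053288201
```

```bash
python3 -m crank '[[0,0,0,0,0,0,-1],[0,0,0,0,0,0,-1],[0,0,0,0,0,0,-1],[0,0,0,0,0,0,-1],[0,0,0,0,0,0,-1],[0,0,0,0,0,0,-1],[0,0,0,0,0,0,-1],[0,0,0,0,0,0,-1]]'
python3 -c "
from h import *
s=robot.state(); y=rot(s).apply([0,1,0]); print('y ang',np.degrees(np.arctan2(y[1],y[0])),s['contact_force'],s['wrist_torque'])"
```

```text
t: 19.05
eef_pos: [0.5912, 0.3149, 0.0576]
tool_rot: [0.0, -0.289, 0.957, -0.002]
contact_force: [1.7, -4.2, 3.4]
gripper_width: 0.108
y ang 123.58918667348763 [ 1.71837688 -4.16807209  3.35207981] [-0.77115523 -0.12532593 -0.01117521]
```

Gripped. Turn clockwise (+z of the tool) 1.2 rad first.

```bash
python3 -m crank '[[0,0,0,0,0,0.15,-1],[0,0,0,0,0,0.3,-1],[0,0,0,0,0,0.45,-1],[0,0,0,0,0,0.6,-1],[0,0,0,0,0,0.75,-1],[0,0,0,0,0,0.9,-1],[0,0,0,0,0,1.05,-1],[0,0,0,0,0,1.2,-1]]'
cat >> h.py <<'E'
def st():
    s=robot.state(); y=rot(s).apply([0,1,0]); a=np.degrees(np.arctan2(y[1],y[0]))
    th=np.radians((123.6-a)%360)+2.27
    print('yang',a.round(2),'th~',th.round(3),'F',s['contact_force'].round(1),'T',s['wrist_torque'].round(2),'w',round(s['gripper_width'],3),'j6',s['joint_pos'][5].round(3)); ax(s,.5904,.3152,.0575)
E
python3 -c "
from h import *
st()"
```

```text
t: 20.05
eef_pos: [0.5912, 0.3156, 0.0576]
tool_rot: [0.001, 0.304, 0.953, -0.0]
contact_force: [0.3, -1.1, 0.8]
gripper_width: 0.103
yang 54.59 th~ 3.474 F [ 0.3 -1.1  0.8] T [-0.13 -0.11  0.09] w 0.103 j6 1.013
tool shift to (0.5904, 0.3152, 0.0575) [ 0.0004 -0.0008  0.0001] tool z [ 0.002 -0.001 -1.   ] tool y [0.579 0.815 0.   ]
```

```bash
python3 -m crank '[[0,-0.0004,0,0,0,0.14,-1],[0,-0.0004,0,0,0,0.28,-1],[0,-0.0004,0,0,0,0.38,-1],[0,-0.0004,0,0,0,0.42,-1],[0,-0.0004,0,0,0,0.42,-1]]'
python3 -c "
from h import *
st()"
```

```text
t: 20.68
eef_pos: [0.5914, 0.3158, 0.0576]
tool_rot: [0.001, 0.496, 0.868, 0.001]
contact_force: [2.2, -1.3, 0.7]
gripper_width: 0.11
yang 30.56 th~ 3.894 F [ 2.2 -1.3  0.7] T [-0.21 -0.35 -0.02] w 0.11 j6 1.432
tool shift to (0.5904, 0.3152, 0.0575) [-0.     -0.0012  0.0001] tool z [ 0.003 -0.    -1.   ] tool y [0.861 0.508 0.002]
```

```bash
python3 -m crank '[[0,-0.0006,0,0,0,0.04,-1],[0,-0.0006,0,0,0,0.08,-1],[0,-0.0006,0,0,0,0.1,-1]]'
python3 -c "
from h import *
st()"
python3 -m crank '[[0,0,0,0,0,0.03,-1],[0,0,0,0,0,0.06,-1]]'
python3 -c "
from h import *
st()"
```

```text
t: 21.05
eef_pos: [0.5915, 0.3159, 0.0576]
tool_rot: [0.001, 0.538, 0.843, 0.001]
contact_force: [3.3, -1.2, 0.7]
gripper_width: 0.107
yang 24.84 th~ 3.994 F [ 3.3 -1.2  0.7] T [-0.15 -0.5   0.06] w 0.107 j6 1.532
tool shift to (0.5904, 0.3152, 0.0575) [-0.0002 -0.0012  0.0001] tool z [ 0.004  0.001 -1.   ] tool y [0.907 0.42  0.004]
t: 21.3
eef_pos: [0.5915, 0.3159, 0.0576]
tool_rot: [0.002, 0.563, 0.826, 0.001]
contact_force: [2.6, -1.6, 0.2]
gripper_width: 0.107
yang 21.47 th~ 4.053 F [ 2.6 -1.6  0.2] T [-0.4  -0.44  1.2 ] w 0.107 j6 1.591
tool shift to (0.5904, 0.3152, 0.0575) [-0.0002 -0.0013  0.0001] tool z [ 0.004  0.    -1.   ] tool y [0.931 0.366 0.004]
```

The moment about the screw axis jumped from 0.06 to 1.2 N m, so it has seated. The seat lies at tool-y ≈ 24.5° (carrier geometry agrees); a quarter turn back is tool-y ≈ 114.3°.

```bash
python3 -m crank '[[0,-0.0006,0,0,0,-0.1,-1],[0,-0.0006,0,0,0,-0.25,-1],[0,-0.0006,0,0,0,-0.4,-1],[0,-0.0006,0,0,0,-0.55,-1],[0,-0.0006,0,0,0,-0.7,-1],[0,-0.0006,0,0,0,-0.85,-1],[0,-0.0006,0,0,0,-1.0,-1],[0,-0.0006,0,0,0,-1.15,-1]]'
python3 -m crank '[[0,0,0,0,0,0,-1]]'
python3 -c "
from h import *
st()"
```

```text
t: 22.3
eef_pos: [0.5911, 0.3153, 0.0576]
tool_rot: [0.002, 0.022, 1.0, -0.0]
contact_force: [2.5, -3.3, 0.3]
gripper_width: 0.107
t: 22.42
eef_pos: [0.5911, 0.3152, 0.0576]
tool_rot: [0.002, 0.023, 1.0, 0.0]
contact_force: [1.4, -0.5, 0.3]
gripper_width: 0.1
yang 87.33 th~ 2.903 F [ 1.4 -0.5  0.3] T [-0.18 -0.38  0.07] w 0.1 j6 0.441
tool shift to (0.5904, 0.3152, 0.0575) [ 0.0007 -0.0001  0.0001] tool z [ 0.004 -0.    -1.   ] tool y [0.047 0.999 0.   ]
```

```bash
python3 -m crank '[[0,0,0,0,0,-0.13,-1],[0,0,0,0,0,-0.26,-1],[0,0,0,0,0,-0.37,-1],[0,0,0,0,0,-0.44,-1],[0,0,0,0,0,-0.465,-1],[0,0,0,0,0,-0.47,-1],[0,0,0,0,0,-0.47,-1]]'
python3 - <<'E'
from h import *
st()
for n,z in(('wrist',.06),('top',.06),('side',.06)):
    p,d,C=shot(n,'f_'+n+'.png')
    m=(d>0)&(C[...,2]>.065)&(C[...,2]<.09)&(np.hypot(C[...,0]-.5904,C[...,1]-.3152)<.026)&(p.min(-1)>90)
    W=C[m]
    if len(W)>8: print(n,len(W),cv2.minAreaRect((W[:,:2]*1000).astype(np.float32)),'vec',cv2.fitLine((W[:,:2]*1000).astype(np.float32),cv2.DIST_L2,0,.01,.01).ravel())
w=cv2.imread('pics/f_wrist.png');t=cv2.imread('pics/f_side.png')
cv2.imwrite('pics/fin.png',np.hstack([cv2.resize(w,(480,360)),cv2.resize(t[190:310,200:305],(315,360))]))
E
```

```text
t: 23.3
eef_pos: [0.5911, 0.315, 0.0576]
tool_rot: [0.002, -0.209, 0.978, -0.001]
contact_force: [2.0, -3.5, 2.2]
gripper_width: 0.104
yang 114.18 th~ 2.434 F [ 2.  -3.5  2.2] T [-0.72 -0.39 -0.06] w 0.104 j6 -0.028
tool shift to (0.5904, 0.3152, 0.0575) [0.0006 0.0005 0.0001] tool z [ 0.004 -0.001 -1.   ] tool y [-0.41   0.912 -0.002]
wrist 2321 ((590.7899780273438, 314.9195251464844), (35.039588928222656, 35.969303131103516), 71.26702117919922) vec [9.1183919e-01 4.1054758e-01 5.8552509e+02 3.1320004e+02]
side 157 ((591.2105712890625, 323.985107421875), (42.30970001220703, 22.575763702392578), 7.232495307922363) vec [9.6379167e-01 2.6665643e-01 5.9514557e+02 3.2444592e+02]
```

View pics/fin.png

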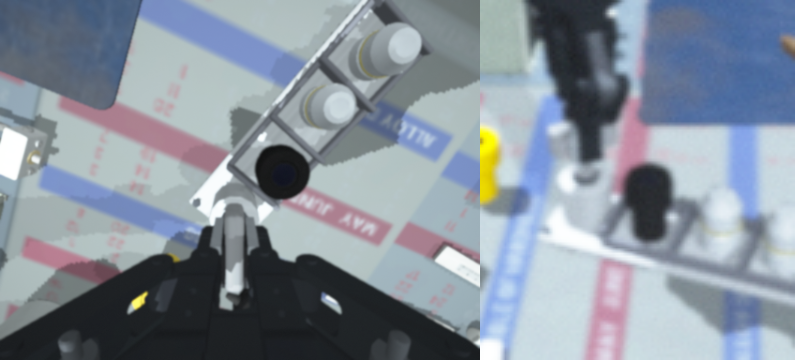

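The wrist view shows the wing clamped flat between the pads at (234,250), with the eyepiece (283,172), the loaded objective (328,106) and the placed objective (388,50) upright in their cells. The side view agrees. Handing in.

```bash
python3 -c "
from h import *
print(robot.sign_off())"
```

```text
the job is handed in; nothing more can be done
None
```

The job is handed in, finished at about 23.5 s of the 72 s allowed. Both lenses are upright in the carrier, and the arm is still gripping the wing a quarter turn back from its seat.

- **Lenses:** The objective is in cell_a and the black eyepiece is in cell_c. Each was set down to a light touch of 5–6 N before release. Afterwards they measured within about 2 mm of the cell centres, with tops at 49 mm and 51 mm. The last wrist and side pictures show them and the loaded objective standing upright.
- **Lock screw:** I turned it clockwise until the moment about its axis jumped from 0.06 to 1.2 N m, close to the seat angle expected from the carrier's pose. I then backed it off to about 2.43 rad. In the last wrist picture the wing is held flat between the pads.

**Checks that failed or disagreed:**
- The tool twisted about 3° past the expected seat angle while pressing on the stop. The final angle therefore relies on the measured carrier direction and is good to roughly 1–2°.
- The wrist-camera network did not report the black eyepiece, only the yellow one, so I found the black one from depth.
- The automatic fit of the wing in the last top and side pictures failed because the gripper was in the way.
- The bystanders were not measured again at the end; nothing came near them.

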